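# Home the aperture wheel and click it on to its third aperture

### The job

Push the upright peg of the aperture wheel with a fingertip, without pinching it: first turn the wheel clockwise (seen from above) all the way until it meets its stop and rest it there with a light, definite push of about 12 N (never more than 25 N) for a moment. From there turn it back counterclockwise exactly three clicks, pausing after each click so that the wheel settles in its notch untouched, then press the round lock button beside it gently but fully down and let go. Leave the vials, the beaker and the marker where they are.

Things in the scene. Friction and masses are not known exactly. Their poses are not given: they have to be found in the camera images.
- wheel_axis (a point): Point on the wheel's vertical axis at the upper face of its disc, 46 mm above the bench. Its frame is that of the fixed unit: z up, x to the unit's back, y to its left; the yaw varies. The wheel is a bare aluminium disc 144 mm in diameter and 10 mm thick with eight dark apertures of growing size, a 28 mm hub cap 9 mm high and one upright peg.
- peg (a point): Centre of the steel peg on the disc, 66 mm above the bench; the peg is 12 mm in diameter, rises from the disc's face (46 mm; a 18 mm collar up to 50 mm) to its round top at 86 mm above the bench and stands 58 mm from the wheel's axis.
- wheel (a joint): Wheel angle in rad, counterclockwise from above positive. At q the peg stands at (-58 cos q, -58 sin q) mm in wheel_axis' frame. Eight notches at 0, 0.785, 1.571 .. 5.498: a spring roller resists with up to about 4 N at the peg half-way to the next, then snaps the wheel into it in about 0.4 s. Stop at -0.04, hard: about 15 N per mm at the peg. Unused other end at 5.85. Starts in notch 1 to 4.
- lock (a joint): Travel of the lock button in m: 0 up, 0.008 fully down on a hard end; it slides with 3.5 N of friction and stays where it is left.
- lock_top (a point): Centre of the flat top of the lock button, a steel disc 26 mm in diameter to the right of the wheel, 112 mm from its axis along the unit's -y; 51 mm above the bench when up.
- vial_1: Bystander: glass vial with a light screw cap, 32 mm in diameter and 66 mm tall, upright left of the unit; origin at the centre of its underside.
- vial_2: Bystander: glass vial with a dark screw cap, 25 mm in diameter and 52 mm tall, upright left of the unit; origin at the centre of its underside.
- beaker: Bystander: open steel beaker, 68 mm in diameter and 75 mm tall, right of the unit; origin at the centre of its underside.
- marker_1: Bystander: felt marker 140 mm long, 17 mm thick, lying before the unit; origin at its underside, its length along its y.
- filter_wheel_base: Grey plate that carries wheel and lock button, screwed to the bench, 170 mm (x) by 230 mm (y), 26 mm thick; origin under the wheel's axis at bench height, same axes as wheel_axis; it reaches from y = -140 to +90 mm.
- stop_post (a point): Top of the stop, a short padded steel post (12 mm) just outside the disc's rim at the front, 45 mm above the bench, so lower than the disc's face; a tab on the rim under the peg meets it.

How it is judged:
On the way, in this order (a step that is already met when the one before it is completed fails the run):
1. the wheel rests against its clockwise stop under a push of more than 6 N (value of joint wheel below 0 rad and contact force between the fingers and wheel above 6 N), for 0.2 s.
2. the wheel rests untouched in notch 1, counted counterclockwise from the stop's notch (value of joint wheel between 0.6854 and 0.8854 rad and velocity of joint wheel between -0.1 and 0.1 rad/s and contact force between the fingers and wheel below 0.5 N), for 0.2 s.
3. the wheel rests untouched in notch 2, counted counterclockwise from the stop's notch (value of joint wheel between 1.4708 and 1.6708 rad and velocity of joint wheel between -0.1 and 0.1 rad/s and contact force between the fingers and wheel below 0.5 N), for 0.2 s.
4. the wheel rests untouched in notch 3, counted counterclockwise from the stop's notch (value of joint wheel between 2.2562 and 2.4562 rad and velocity of joint wheel between -0.1 and 0.1 rad/s and contact force between the fingers and wheel below 0.5 N), for 0.2 s.
5. the lock button is fully down while the wheel is in notch 3 (value of joint wheel between 2.2562 and 2.4562 rad and value of joint lock above 0.0068 m), for 0.1 s.
At the end, for the whole second after the job is handed in: The wheel rests in its third notch counted from the stop (joint wheel at 2.356 +- 0.1 rad, not moving), the lock button is fully down (more than 6.8 mm of its 8 mm), and the robot has let go (all of step 5 and velocity of joint wheel between -0.1 and 0.1 rad/s); the robot touches nothing.
It fails at once if the fingers load the wheel or its peg with more than 25 N (contact force between the fingers and wheel above 25 N).
It fails at once if the fingers press the lock button with more than 25 N (contact force between the fingers and lock above 25 N).
It fails at once if a vial, the beaker or the marker is moved by more than 20 mm (distance of any of vial_1, vial_2, beaker, marker_1 from where it was at the start of the episode above 0.02 m).
It also fails if it takes over 72 s, if anything falls off the work surface, if the arm or the gripper's body presses on something with over 40 N, if the wrist force passes 120 N, or if a joint passes its speed limit or range.

### The arm

A 6-joint arm with a two-finger parallel gripper is mounted at the origin on a cart in front of the work surface, level with it; the furniture and walls round the work are solid. World frame = base frame: x ahead of the robot, y to its left, z up, the work surface at z = 0. Lengths are in m, angles in rad, forces in N, time in s.
With the tool pointing down it reaches from about 0.25 to 0.8 m from the base axis. Payload 8.5 kg.
Tool frame: the origin (TCP) lies midway between the tips of the shut fingers; the grasp point (between the pads) lies 19 mm behind it; z points along the fingers, y is the line along which they close (so a half turn about z gives the same grasp; the last joint's range is limited). The gripper opens to 85 mm and grips with 20 to 120 N. Pads are 22 mm wide; open, the fingers measure 114 mm over their backs; the gripper's body (76 mm by 85 mm) begins 54 mm behind the grasp point. The pads swing forward as they close: fully open they stand 13 mm farther back than shut.
Start: joints at [1.315, 0.238, -0.013, 1.319, 0, 1.571], TCP at [0.133, 0.508, 0.231] pointing down, gripper open.
Joint ranges: [-2.66, 2.66], [-1.03, 1.9], [-1.14, 1.46], [-1.82, 2.27], [-1.45, 1.34], [-3.14, 3.14]. Speed limits (rad/s): [2.22, 2.22, 2.79, 3.14, 3.14, 3.14].

### API

Orientations are given as [roll, pitch, yaw] about the fixed x, y, z axes, in that order (R = Rz(yaw) Ry(pitch) Rx(roll)).
In Python, from plant import ctrl, viewer, close_job gives the robot as it stands. The module is installed in compiled form; this text tells all that it offers.
- The arm moves only by the shell command python3 -m creep 'ROWS' [OPENING]. ROWS is JSON, a list of rows, each an object with "dp": the shift along the world's x, y, z normalised to -1 to 1, where 1 is 80 mm, a list of three; "spin": the turn about the world's z normalised to -1 to 1, where 1 is 45 degrees. In form: [{"dp": [x, y, z], "spin": spin}, ...]. A call has 1 to 20 rows; each row is the pose to reach, as a shift and turn from the pose commanded when the call began; what a row does not reach only later rows make up. A row lasts 1/12 s, in which the tool goes at most 41.7 mm and 7.16 degrees, less where a joint would pass 70% of its speed; a pose out of reach is approached as far as the arm can. A call with a number of a shift or a turn outside -1 to 1 is refused whole. A call with a gripper value outside its range is refused whole. OPENING is the opening, from -1 (shut) to 1 (fully open), set as the call begins (- or left out, the last holds). The fingers move at their own pace and stop on an object; the grip force is fixed at half the most. Time passes only in rows, so rows that repeat a pose let the fingers close. It gives the time, the measured TCP pose, the force, the opening and the grip force at its end, in the units of the state.
- ctrl.sense(): the state, without advancing time (a new reading comes with each control period).
- viewer.camera(name): name is "side" or "top" or "wrist"; returns a dict with "img" (384x512x3 uint8, blue, green, red), "range_z" (384x512 float32, m along the optical axis (not along the pixel's ray), 0 where there is no reading), "camera_matrix" (3x3 intrinsics, pixels), "cam_to_world" (4x4, takes a point from camera to world coordinates); the wrist camera has in their place "mount" (4x4, takes a point from camera to tool coordinates, whose origin is the TCP and whose axes are the flange's). Camera axes: x right, y down, z forward; pixel columns grow to the right and rows downward; lengths in m; the calibration is good to about 2 mm. A picture is of the moment at which its call begins: read the wrist's pose just before it.
- close_job(): hands the job in; it is judged then, once.
The state is a dict: "clock": time; "joint_pos": joint angles; "dq": joint speeds; "effort": joint torques, N m; "tool_pos": TCP position; "tcp_rot": TCP orientation; "force": force on the tool from outside, world axes, zero at the start; "moment": the same for the moment, N m; "grip_width": opening from 0.0 (shut) to 1.0 (fully open); "grasp_force": force on a finger pad.
Only numpy, scipy, OpenCV 4.12 (cv2) and the standard library are available. Lean on these libraries where they do the work, as an engineer would, in place of code of your own. Each camera call takes 0.05 s, during which the arm holds its last target. There are 200 camera calls.

## Working session

There is one attempt and no reset: what is moved stays moved. The work goes in short steps, Python scripts to look and compute and a shell command to move; the robot and the scene stay as the last step left them, time stands still between calls to the robot, and variables do not carry over. Pictures are saved under pics/ and viewed, at most 10 in all, crops included, and the job is handed in when it is done.

```bash
mkdir -p pics
cat > h.py <<'E'
import numpy as np, cv2
from plant import ctrl, viewer
def pts(c):
    K=c["camera_matrix"];Z=c["range_z"];v,u=np.mgrid[:384,:512]
    P=np.stack([(u-K[0,2])/K[0,0]*Z,(v-K[1,2])/K[1,1]*Z,Z],-1)
    T=c["cam_to_world"];W=P@T[:3,:3].T+T[:3,3];W[Z==0]=np.nan
    return W
E
python3 - <<'E'
from h import *
print(ctrl.sense())
for n in("top","side"):
    c=viewer.camera(n);cv2.imwrite(f"pics/{n}0.png",c["img"]);np.save(f"{n}0.npy",pts(c));print(c["cam_to_world"])
E
```

```text
{'clock': 0.0, 'joint_pos': array([ 1.31501514e+00,  2.38784575e-01, -1.42294763e-02,  1.31920219e+00,
       -2.37827671e-05,  1.57080135e+00]), 'dq': array([ 0.0005821 , -0.00049817, -0.00159238,  0.00115043, -0.00036545,
        0.00141622]), 'effort': array([-7.46303758e-04, -5.38781083e+01,  3.46446776e+01,  1.82995596e-02,
       -2.17277255e-05, -2.00886923e-06]), 'tool_pos': array([0.13273054, 0.50752703, 0.23068528]), 'tcp_rot': array([-3.14017274e+00,  2.37898775e-05,  2.88580647e+00]), 'force': array([-0.56042352,  0.15597855, -0.67842139]), 'moment': array([ 0.00647891, -0.02634991,  0.01193991]), 'grasp_force': 0.0, 'grip_width': 0.9991228637069262}
[[ 0.00497757 -0.98221208  0.18770895  0.36310675]
 [-0.99934405  0.00184745  0.03616712 -0.02336199]
 [-0.03587056 -0.18776585 -0.9815586   0.97830497]
 [ 0.          0.          0.          1.        ]]
[[-0.99983418  0.01164952  0.01399641  0.50214778]
 [-0.00450418  0.58651528 -0.80992564  0.86981042]
 [-0.01764435 -0.80985438 -0.58636555  0.72479739]
 [ 0.          0.          0.          1.        ]]
```

View pics/top0.png

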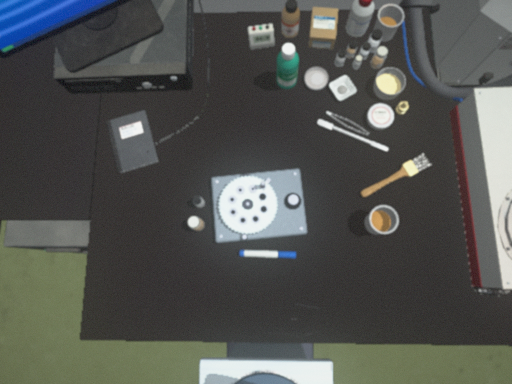

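Run:
```python
from h import *
W=np.load("top0.npy");S=np.load("side0.npy")
for n,A in(("top",W),("side",S)):
    z=A[...,2]
    for lo,hi in((.042,.049),(.0495,.0535),(.053,.058),(.06,.095)):
        m=((z>lo)&(z<hi)&(A[...,0]>.25)&(A[...,0]<.8)&(abs(A[...,1])<.4)).astype(np.uint8)
        k,l,s,c=cv2.connectedComponentsWithStats(m)
        for i in range(1,k):
            if s[i,4]>12: 
                q=A[l==i];print(n,lo,s[i],q.mean(0).round(4),q.min(0).round(3),q.max(0).round(3))
```

```text
top 0.042 [ 219  176   59   64 2427] [0.5183 0.0411 0.0457] [ 0.435 -0.031  0.042] [0.593 0.113 0.049]
top 0.042 [384 210   9   9  13] [ 0.4983 -0.3016  0.0455] [ 0.487 -0.309  0.042] [ 0.507 -0.291  0.049]
top 0.042 [196 221   6   9  13] [0.4672 0.1596 0.0468] [0.459 0.155 0.043] [0.479 0.167 0.048]
top 0.0495 [288 195  11  10  57] [ 0.5309 -0.0702  0.0513] [ 0.52  -0.082  0.05 ] [ 0.543 -0.058  0.053]
top 0.0495 [193 196   8   9  40] [0.5305 0.1675 0.0516] [0.521 0.159 0.05 ] [0.541 0.177 0.053]
top 0.0495 [243 198  11  12  63] [0.5202 0.0403 0.052 ] [0.508 0.028 0.05 ] [0.536 0.053 0.053]
top 0.053 [243 199  10  11  43] [0.5199 0.0421 0.0544] [0.508 0.03  0.053] [0.533 0.053 0.057]
top 0.06 [260 182   6   6  26] [0.5634 0.0043 0.0789] [ 0.559 -0.002  0.061] [0.569 0.01  0.088]
top 0.06 [370 206  29  28 204] [ 0.4828 -0.2871  0.0721] [ 0.447 -0.314  0.06 ] [ 0.512 -0.248  0.079]
top 0.06 [188 217  12  11 101] [0.4746 0.1705 0.0652] [0.462 0.157 0.061] [0.487 0.184 0.069]
side 0.042 [270 141  12   4  23] [ 0.4805 -0.3044  0.0458] [ 0.463 -0.309  0.042] [ 0.498 -0.298  0.049]
side 0.
[... 997 characters left out ...]
058]
side 0.053 [277 145   9   6  13] [ 0.4644 -0.2523  0.0552] [ 0.451 -0.269  0.053] [ 0.477 -0.245  0.058]
side 0.053 [268 147   8   3  13] [ 0.4941 -0.2509  0.0559] [ 0.483 -0.259  0.054] [ 0.505 -0.246  0.058]
side 0.053 [257 207  11   7  30] [0.5199 0.0466 0.0539] [0.509 0.036 0.053] [0.534 0.06  0.056]
side 0.053 [276 245  12   5  20] [0.4759 0.1857 0.0559] [0.463 0.179 0.054] [0.488 0.19  0.058]
side 0.06 [265 134  22  15 179] [ 0.4805 -0.2783  0.0684] [ 0.448 -0.311  0.06 ] [ 0.514 -0.241  0.076]
side 0.06 [243 191   5  10  44] [0.5649 0.0121 0.0741] [0.559 0.005 0.061] [0.57  0.017 0.087]
side 0.06 [276 238  12  10  94] [0.4755 0.1781 0.0654] [0.463 0.163 0.06 ] [0.488 0.19  0.069]
```

The top view shows the grey unit around (258,205), with the disc centred near (247,204), the peg at (263,185), back right, and the lock at (292,200). The vials are at (197,223) and (198,202), the beaker at (382,220) and the marker at (268,254). The peg is in notch 3 and the unit's yaw is about 0.098 rad. I'll move over the unit with the gripper shut and check with the wrist camera.

```bash
python3 -m creep '[{"dp":[0.75,-1,0],"spin":-0.425},{"dp":[0.75,-1,0],"spin":-0.425},{"dp":[0.75,-1,0],"spin":-0.425}]' -1
for i in 1; do python3 -m creep '[{"dp":[0.75,-1,0],"spin":-0.425},{"dp":[0.75,-1,0],"spin":-0.425},{"dp":[0.75,-1,0],"spin":-0.425}]'; done
python3 -m creep '[{"dp":[0.75,-1,0],"spin":-0.425},{"dp":[0.75,-1,0],"spin":-0.425},{"dp":[0.75,-1,0],"spin":-0.425}]'
python3 -m creep '[{"dp":[0.75,-1,0],"spin":-0.425},{"dp":[0.75,-1,0],"spin":-0.425},{"dp":[0.75,-1,0],"spin":-0.425}]'
python3 -m creep '[{"dp":[0.75,-1,0],"spin":-0.425},{"dp":[0.75,-1,0],"spin":-0.425},{"dp":[0.75,-1,0],"spin":-0.425}]'
python3 -m creep '[{"dp":[0.75,-1,0],"spin":-0.425},{"dp":[0.75,-1,0],"spin":-0.425},{"dp":[0.75,-1,0],"spin":-0.425},{"dp":[0.75,-1,0],"spin":-0.425},{"dp":[0.75,-1,0],"spin":-0.425},{"dp":[0.75,-1,0],"spin":-0.425}]'
cat >> h.py <<'E'
from scipy.spatial.transform import Rotation as Ro
def wrist():
    s=ctrl.sense();c=viewer.camera("wrist");T=np.eye(4)
    T[:3,:3]=Ro.from_euler("xyz",s["tcp_rot"]).as_matrix();T[:3,3]=s["tool_pos"]
    c["cam_to_world"]=T@c["mount"];return c
E
python3 - <<'E'
from h import *
c=wrist();A=pts(c);cv2.imwrite("pics/w1.png",c["img"]);np.save("w1.npy",A);print(c["mount"])
z=A[...,2]
for lo,hi in((.043,.049),(.0495,.053),(.053,.058),(.075,.095)):
    m=((z>lo)&(z<hi)&(abs(A[...,0]-.52)<.12)&(abs(A[...,1]-.02)<.13)).astype(np.uint8)
    k,l,s,cc=cv2.connectedComponentsWithStats(m)
    for i in range(1,k):
        if s[i,4]>60: q=A[l==i];print(lo,s[i],q.mean(0).round(4),q.min(0).round(3),q.max(0).round(3))
E
```

```text
clock: 0.35
tool_pos: [0.1938, 0.4246, 0.2308]
tcp_rot: [-3.139, 0.001, 2.545]
force: [0.1, 0.8, -0.2]
grip_width: 0.604
grasp_force: 0.0
clock: 0.6
tool_pos: [0.254, 0.3445, 0.2311]
tcp_rot: [-3.141, 0.001, 2.21]
force: [-0.7, 0.8, -0.4]
grip_width: 0.147
grasp_force: 0.0
clock: 0.85
tool_pos: [0.3142, 0.2647, 0.2312]
tcp_rot: [-3.141, 0.001, 1.876]
force: [0.3, 0.3, 0.4]
grip_width: 0.002
grasp_force: 0.0
clock: 1.1
tool_pos: [0.3745, 0.1848, 0.2312]
tcp_rot: [3.141, 0.001, 1.542]
force: [-0.4, 0.4, 0.2]
grip_width: 0.002
grasp_force: 0.0
clock: 1.35
tool_pos: [0.4348, 0.1047, 0.2311]
tcp_rot: [3.141, 0.001, 1.208]
force: [0.2, 0.4, 0.3]
grip_width: -0.004
grasp_force: 0.0
clock: 1.85
tool_pos: [0.4922, 0.0281, 0.2309]
tcp_rot: [-3.14, 0.001, 0.884]
force: [-0.7, 0.1, 0.4]
grip_width: 0.004
grasp_force: 0.0
[[ 6.61386485e-04 -9.60750361e-01 -2.77413601e-01  7.02354914e-02]
 [ 9.99999524e-01  4.36310951e-04  8.73065577e-04  7.79461420e-05]
 [-7.17759477e-04 -2.77414046e-01  9.60750192e-01 -1.43333845e-01]
 [ 0.00000000e+00  0.00000000e+00  0.00000000e+00  1.00000000e+00]]
0.043 [  199    70   146   137 13279] [0.5231 0.0471 0.0469] [ 0.437 -0.029  0.043] [0.595 0.117 0.049]
0.0495 [313 135  16  16  82] [0.5655 0.0102 0.0508] [0.558 0.001 0.05 ] [0.575 0.016 0.053]
0.0495 [324 202  23  21 359] [ 0.5333 -0.0669  0.0516] [ 0.521 -0.08   0.05 ] [ 0.546 -0.054  0.053]
0.053 [254 131  26  25 432] [0.5219 0.0439 0.0542] [0.509 0.031 0.053] [0.535 0.057 0.058]
0.075 [320 140  14  13 141] [0.5662 0.0085 0.0838] [0.561 0.002 0.075] [0.572 0.013 0.088]
```

View pics/w1.png

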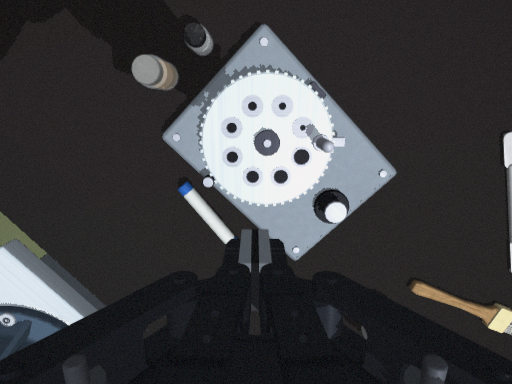

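The wrist view shows the hub at (267,143), the peg top at (327,146), the lock at (335,212), the stop post at (208,182), and the marker at (210,212). The wrist data gives the axis at (0.522, 0.0445), yaw 0.101 and the lock at (0.533, -0.067). Next I'll descend on the peg's counterclockwise side and compute the arcs.

```bash
python3 -m creep '[{"dp":[0.5,0,0],"spin":0},{"dp":[1,0,0],"spin":0},{"dp":[1,0,0],"spin":0}]'
python3 -m creep '[{"dp":[0.12,0,-0.5],"spin":0},{"dp":[0.12,0,-1],"spin":0},{"dp":[0.12,0,-1],"spin":0}]'
python3 -m creep '[{"dp":[0,0,-0.5],"spin":0},{"dp":[0,0,-0.8],"spin":0},{"dp":[0,0,-1],"spin":0},{"dp":[0,0,-1.15],"spin":0}]' || true
python3 -m creep '[{"dp":[0,0,-0.4],"spin":0},{"dp":[0,0,-0.8],"spin":0},{"dp":[0,0,-1],"spin":0},{"dp":[0,0,-1],"spin":0}]'
cat >> h.py <<'E'
C=np.array([.522,.0445]);Y=5.8
def tcp(a,t):  # a: wheel angle deg, t: tangential offset mm
    f=np.radians(185.8+a);return C+.058*np.array([np.cos(f),np.sin(f)])+t/1e3*np.array([-np.sin(f),np.cos(f)])
def rows(a0,t0,a1,t1,n):
    p0=tcp(a0,t0)
    for k in range(1,n+1):
        a=a0+(a1-a0)*k/n;t=t0+(t1-t0)*k/n;d=(tcp(a,t)-p0)/.08
        print('{"dp":[%.2f,%.2f,0],"spin":%.2f}'%(d[0],d[1],(a-a0)/45),end=",")
    print()
def where():
    s=ctrl.sense();d=s["tool_pos"][:2]-C;y=np.degrees(s["tcp_rot"][2])
    a=(np.degrees(np.arctan2(d[1],d[0]))-185.8)%360;print("tool angle",a,"r",np.hypot(*d),"yaw-angle",(y-95.8-180*1)%360,s["tool_pos"].round(4),s["force"].round(1),s["clock"])
E
python3 - <<'E'
from h import *
where();print(ctrl.sense()["joint_pos"].round(2))
rows(135,25,90,17,15);rows(90,17,45,17,15);rows(45,17,8,17,12)
E
```

```text
clock: 2.15
tool_pos: [0.5778, 0.0292, 0.2297]
tcp_rot: [3.14, -0.001, 0.886]
force: [-3.2, 0.0, -1.3]
grip_width: 0.002
grasp_force: 0.0
clock: 2.4
tool_pos: [0.5779, 0.0289, 0.1442]
tcp_rot: [-3.133, 0.007, 0.886]
force: [-1.9, 0.3, -0.8]
grip_width: -0.003
grasp_force: 0.0
clock: 2.73
tool_pos: [0.5802, 0.0287, 0.0696]
tcp_rot: [-3.138, 0.003, 0.885]
force: [0.6, 0.8, 0.3]
grip_width: -0.001
grasp_force: 0.0
tool angle 159.04672787024666 r 0.060331883419492964 yaw-angle 134.90909692456157 [0.5802 0.0287 0.0696] [0.6 0.8 0.3] 2.7333
[ 0.05  0.43 -0.16  0.99  0.    2.31]
{"dp":[-0.02,-0.04,0],"spin":-0.07},{"dp":[-0.04,-0.09,0],"spin":-0.13},{"dp":[-0.06,-0.13,0],"spin":-0.20},{"dp":[-0.08,-0.17,0],"spin":-0.27},{"dp":[-0.11,-0.21,0],"spin":-0.33},{"dp":[-0.14,-0.25,0],"spin":-0.40},{"dp":[-0.17,-0.28,0],"spin":-0.47},{"dp":[-0.20,-0.31,0],"spin":-0.53},{"dp":[-0.24,-0.35,0],"spin":-0.60},{"dp":[-0.27,-0.37,0],"spin":-0.67},{"dp":[-0.31,-0.40,0],"spin":-0.73},{"dp":[-0.35,-0.43,0],"spin":-0.80},{"dp":[-0.39,-0.45,0],"spin":-0.87},{"dp":[-0.43,-0.47,0],"spin":-0.93},{"dp":[-0.47,-0.4
[... 292 characters left out ...]
],"spin":-0.53},{"dp":[-0.35,-0.05,0],"spin":-0.60},{"dp":[-0.39,-0.05,0],"spin":-0.67},{"dp":[-0.43,-0.04,0],"spin":-0.73},{"dp":[-0.47,-0.03,0],"spin":-0.80},{"dp":[-0.50,-0.02,0],"spin":-0.87},{"dp":[-0.54,-0.01,0],"spin":-0.93},{"dp":[-0.58,0.00,0],"spin":-1.00},
{"dp":[-0.04,0.02,0],"spin":-0.07},{"dp":[-0.07,0.04,0],"spin":-0.14},{"dp":[-0.11,0.06,0],"spin":-0.21},{"dp":[-0.14,0.08,0],"spin":-0.27},{"dp":[-0.17,0.10,0],"spin":-0.34},{"dp":[-0.21,0.13,0],"spin":-0.41},{"dp":[-0.24,0.16,0],"spin":-0.48},{"dp":[-0.26,0.19,0],"spin":-0.55},{"dp":[-0.29,0.22,0],"spin":-0.62},{"dp":[-0.32,0.25,0],"spin":-0.69},{"dp":[-0.34,0.28,0],"spin":-0.75},{"dp":[-0.36,0.32,0],"spin":-0.82},out of range
```

```bash
python3 -m creep '[{"dp":[0,0,-0.08],"spin":0},{"dp":[0,0,-0.14],"spin":0},{"dp":[0,0,-0.14],"spin":0},{"dp":[0,0,-0.14],"spin":0}]'
python3 -m creep '[{"dp":[-0.02,-0.04,0],"spin":-0.07},{"dp":[-0.04,-0.09,0],"spin":-0.13},{"dp":[-0.06,-0.13,0],"spin":-0.20},{"dp":[-0.08,-0.17,0],"spin":-0.27},{"dp":[-0.11,-0.21,0],"spin":-0.33},{"dp":[-0.14,-0.25,0],"spin":-0.40},{"dp":[-0.17,-0.28,0],"spin":-0.47},{"dp":[-0.20,-0.31,0],"spin":-0.53}]'
python3 - <<'E'
from h import *
where();c=viewer.camera("top");A=pts(c);z=A[...,2];m=(z>.065)&(z<.095)&(np.hypot(A[...,0]-.52,A[...,1]-.04)<.068)
print(A[m].mean(0),m.sum())
E
```

```text
clock: 3.07
tool_pos: [0.583, 0.0281, 0.0613]
tcp_rot: [3.141, -0.001, 0.883]
force: [0.6, 0.5, -0.3]
grip_width: 0.003
grasp_force: 0.0
clock: 3.73
tool_pos: [0.5682, 0.003, 0.0614]
tcp_rot: [3.14, -0.004, 0.464]
force: [3.6, 0.4, -0.2]
grip_width: 0.002
grasp_force: 1.5
tool angle 132.2825003129427 r 0.06209108637358557 yaw-angle 110.78704199728278 [0.5682 0.003  0.0614] [ 3.6  0.4 -0.2] 3.7333
[nan nan nan] 0<stdin>:3: RuntimeWarning: Mean of empty slice.
  ret = um.true_divide(
```

```bash
python3 -m creep '[{"dp":[-0.04,-0.04,0],"spin":-0.07},{"dp":[-0.07,-0.06,0],"spin":-0.14},{"dp":[-0.11,-0.09,0],"spin":-0.20},{"dp":[-0.15,-0.12,0],"spin":-0.27},{"dp":[-0.19,-0.14,0],"spin":-0.34},{"dp":[-0.23,-0.16,0],"spin":-0.40},{"dp":[-0.27,-0.17,0],"spin":-0.47}]'
python3 -m creep '[{"dp":[-0.04,-0.01,0],"spin":-0.07},{"dp":[-0.07,-0.03,0],"spin":-0.13},{"dp":[-0.11,-0.04,0],"spin":-0.20},{"dp":[-0.15,-0.04,0],"spin":-0.27},{"dp":[-0.19,-0.05,0],"spin":-0.33},{"dp":[-0.23,-0.05,0],"spin":-0.40},{"dp":[-0.27,-0.06,0],"spin":-0.47},{"dp":[-0.31,-0.06,0],"spin":-0.53},{"dp":[-0.35,-0.05,0],"spin":-0.60},{"dp":[-0.39,-0.05,0],"spin":-0.67},{"dp":[-0.43,-0.04,0],"spin":-0.73},{"dp":[-0.47,-0.03,0],"spin":-0.80},{"dp":[-0.50,-0.02,0],"spin":-0.87},{"dp":[-0.54,-0.01,0],"spin":-0.93},{"dp":[-0.58,0.00,0],"spin":-1.00}]'
python3 - <<'E'
from h import *
where()
c=wrist();cv2.imwrite("pics/w2.png",c["img"])
E
```

```text
clock: 4.37
tool_pos: [0.545, -0.0107, 0.0609]
tcp_rot: [3.142, -0.001, 0.096]
force: [-0.1, -0.5, 0.6]
grip_width: 0.002
grasp_force: 0.0
clock: 5.62
tool_pos: [0.4284, -0.1902, 0.0609]
tcp_rot: [-3.046, 0.008, -0.478]
force: [0.2, -0.7, 0.6]
grip_width: -0.0
grasp_force: 0.0
tool angle 62.45101577020637 r 0.25264139278111114 yaw-angle 56.79731432234928 [ 0.4284 -0.1902  0.0609] [ 0.2 -0.7  0.6] 5.6167
```

View pics/w2.png

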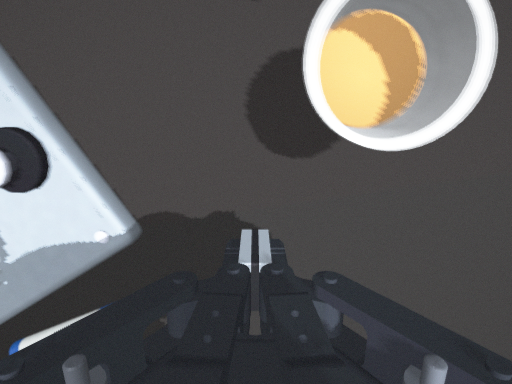

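The tool left the arc: it is now at (0.428, -0.190), with the beaker rim at upper right (400,75) and the unit's corner at (135,232). I'll check the joints before moving again.

Run:
```python
from h import *
s=ctrl.sense();print(s["joint_pos"].round(3),s["dq"].round(2),s["tool_pos"],s["tcp_rot"],s["clock"])
c=viewer.camera("top");cv2.imwrite("pics/t2.png",cv2.resize(c["img"][130:290,160:420],(780,480)))
```

```text
[-0.484  0.274 -0.442  0.865  0.095  3.139] [0.05 0.01 0.02 0.01 0.   0.  ] [ 0.42586128 -0.1912842   0.06070837] [-3.04663996  0.00963082 -0.48229479] 5.6667
```

View pics/t2.png

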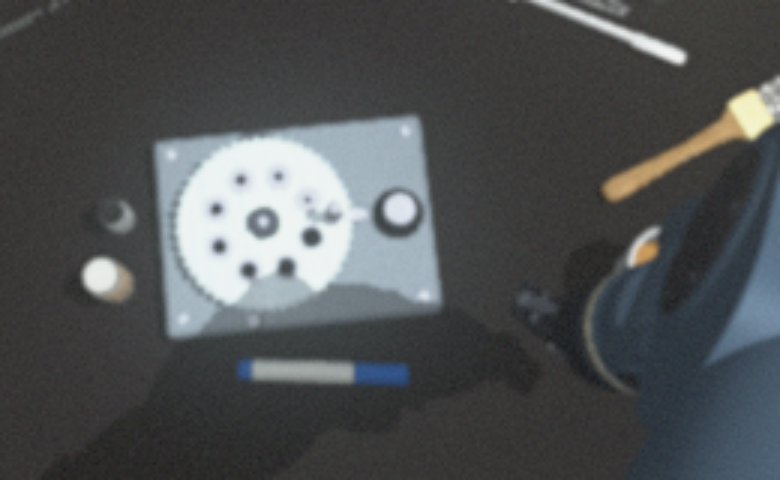

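Joint 6 ran into its limit, since yaw = j1 + π − j6. The wheel itself went cleanly to notch 2: the peg is at (335,212) in the crop, to the right of the hub at (263,222). Nothing else was moved. I'll lift away with an opposite spin and then use the flipped tool yaw (tool x along −tangent), which stays in range.

```bash
python3 -m creep '[{"dp":[0,0,1],"spin":1}]'; python3 -c "
from h import *
print(ctrl.sense()['joint_pos'].round(3))"
```

```text
clock: 5.8
tool_pos: [0.4245, -0.1879, 0.0974]
tcp_rot: [-3.045, 0.018, -0.355]
force: [0.1, 0.5, -1.1]
grip_width: 0.004
grasp_force: 0.0
[-0.479  0.246 -0.372  0.984  0.094  3.017]
```

```bash
python3 -m creep '[{"dp":[0,0,0.4],"spin":0.15},{"dp":[0,0.2,0.6],"spin":0.3},{"dp":[0,0.3,0.6],"spin":0.45},{"dp":[0,0.3,0.6],"spin":0.6},{"dp":[0,0.3,0.6],"spin":0.75},{"dp":[0,0.3,0.6],"spin":0.9},{"dp":[0,0.3,0.6],"spin":0.9},{"dp":[0,0.3,0.6],"spin":0.9}]'; python3 -c "
from h import *
print(ctrl.sense()['joint_pos'].round(3))"
```

```text
clock: 6.47
tool_pos: [0.4292, -0.1649, 0.1502]
tcp_rot: [-3.046, 0.008, 0.353]
force: [-0.2, -0.1, -0.7]
grip_width: -0.0
grasp_force: 0.0
[-0.409  0.225 -0.25   1.168  0.063  2.378]
```

The tool has kept a 5.5° tilt about its own x axis. That doesn't matter for pushing, because the pushing face stays vertical. I'll go over to the counterclockwise side of the peg with yaw ≈ 186°.

```bash
python3 -m creep '[{"dp":[0.1,0.1,0],"spin":0.15},{"dp":[0.2,0.2,0],"spin":0.3},{"dp":[0.3,0.3,0],"spin":0.45},{"dp":[0.386,0.482,0],"spin":0.6},{"dp":[0.386,0.482,0],"spin":0.75},{"dp":[0.386,0.482,0],"spin":0.92}]'
python3 -m creep '[{"dp":[0.1,0.1,0],"spin":0.15},{"dp":[0.2,0.2,0],"spin":0.3},{"dp":[0.3,0.3,0],"spin":0.45},{"dp":[0.386,0.482,0],"spin":0.6},{"dp":[0.386,0.482,0],"spin":0.75},{"dp":[0.386,0.482,0],"spin":0.92}]'
python3 -m creep '[{"dp":[0.1,0.1,0],"spin":0.15},{"dp":[0.2,0.2,0],"spin":0.3},{"dp":[0.3,0.3,0],"spin":0.45},{"dp":[0.386,0.482,0],"spin":0.6},{"dp":[0.386,0.482,0],"spin":0.75},{"dp":[0.386,0.482,0],"spin":0.92}]'
python3 -m creep '[{"dp":[0.1,0.1,0],"spin":0.15},{"dp":[0.2,0.2,0],"spin":0.3},{"dp":[0.3,0.3,0],"spin":0.45},{"dp":[0.386,0.482,0],"spin":0.6},{"dp":[0.386,0.482,0],"spin":0.75},{"dp":[0.386,0.482,0],"spin":0.92},{"dp":[0.386,0.482,0],"spin":0.92},{"dp":[0.386,0.482,0],"spin":0.92}]'
python3 - <<'E'
from h import *
print(ctrl.sense()['joint_pos'].round(3),ctrl.sense()["tcp_rot"]);where()
rows(90,25,45,17,15);rows(45,17,8,17,12)
E
```

```text
clock: 6.97
tool_pos: [0.46, -0.1259, 0.15]
tcp_rot: [-3.046, 0.009, 1.072]
force: [0.0, -0.5, -0.1]
grip_width: 0.003
grasp_force: 0.0
clock: 7.47
tool_pos: [0.491, -0.0873, 0.1499]
tcp_rot: [-3.046, 0.009, 1.786]
force: [-1.1, -0.0, -0.2]
grip_width: 0.002
grasp_force: 0.0
clock: 7.97
tool_pos: [0.5218, -0.0487, 0.1499]
tcp_rot: [-3.046, 0.009, 2.5]
force: [-0.4, -1.5, 0.0]
grip_width: 0.003
grasp_force: 0.0
clock: 8.63
tool_pos: [0.552, -0.0109, 0.1501]
tcp_rot: [-3.046, 0.009, -3.069]
force: [-0.0, -0.2, 0.2]
grip_width: -0.002
grasp_force: 0.0
[ 0.033  0.313 -0.125  1.12  -0.095 -0.04 ] [-3.04603942  0.0093149  -3.0691006 ]
tool angle 112.69570677394017 r 0.06298120459810992 yaw-angle 268.35348897550654 [ 0.552  -0.0109  0.1501] [-0.  -0.2  0.2] 8.6333
{"dp":[-0.04,-0.02,0],"spin":-0.07},{"dp":[-0.09,-0.04,0],"spin":-0.13},{"dp":[-0.13,-0.05,0],"spin":-0.20},{"dp":[-0.18,-0.06,0],"spin":-0.27},{"dp":[-0.22,-0.07,0],"spin":-0.33},{"dp":[-0.27,-0.08,0],"spin":-0.40},{"dp":[-0.32,-0.08,0],"spin":-0.47},{"dp":[-0.36,-0.08,0],"spin":-0.53},{"dp":[-0.41,-0.08,0],"spin":-0.60},{"dp":[-0.46,-0.07,0],"spin":-0.67},{"dp":[-0.50,-0.06,0],"spin":-0.73},{"dp":[-0.55,-0.05,0],"spin":-0.80},{"dp":[-0.59,-0.04,0],"spin":-0.87},{"dp":[-0.64,-0.02,0],"spin":-0.93},{"dp":[-0.68,-0.01,0],"spin":-1.00},
{"dp":[-0.04,0.02,0],"spin":-0.07},{"dp":[-0.07,0.04,0],"spin":-0.14},{"dp":[-0.11,0.06,0],"spin":-0.21},{"dp":[-0.14,0.08,0],"spin":-0.27},{"dp":[-0.17,0.10,0],"spin":-0.34},{"dp":[-0.21,0.13,0],"spin":-0.41},{"dp":[-0.24,0.16,0],"spin":-0.48},{"dp":[-0.26,0.19,0],"spin":-0.55},{"dp":[-0.29,0.22,0],"spin":-0.62},{"dp":[-0.32,0.25,0],"spin":-0.69},{"dp":[-0.34,0.28,0],"spin":-0.75},{"dp":[-0.36,0.32,0],"spin":-0.82},
```

```bash
python3 -m creep '[{"dp":[0,0,-0.4],"spin":0},{"dp":[0,0,-0.8],"spin":0},{"dp":[0,0,-1],"spin":0}]'
python3 -m creep '[{"dp":[0,0,-0.06],"spin":0},{"dp":[0,0,-0.12],"spin":0},{"dp":[0,0,-0.12],"spin":0}]'
python3 -m creep '[{"dp":[-0.04,-0.02,0],"spin":-0.07},{"dp":[-0.09,-0.04,0],"spin":-0.13},{"dp":[-0.13,-0.05,0],"spin":-0.20},{"dp":[-0.18,-0.06,0],"spin":-0.27},{"dp":[-0.22,-0.07,0],"spin":-0.33},{"dp":[-0.27,-0.08,0],"spin":-0.40},{"dp":[-0.32,-0.08,0],"spin":-0.47},{"dp":[-0.36,-0.08,0],"spin":-0.53},{"dp":[-0.41,-0.08,0],"spin":-0.60},{"dp":[-0.46,-0.07,0],"spin":-0.67},{"dp":[-0.50,-0.06,0],"spin":-0.73},{"dp":[-0.55,-0.05,0],"spin":-0.80},{"dp":[-0.59,-0.04,0],"spin":-0.87},{"dp":[-0.64,-0.02,0],"spin":-0.93},{"dp":[-0.68,-0.01,0],"spin":-1.00}]'
python3 - <<'E'
from h import *
where();print(ctrl.sense()['joint_pos'].round(3))
c=viewer.camera("top");cv2.imwrite("pics/t3.png",cv2.resize(c["img"][130:290,160:420],(780,480)))
E
```

```text
clock: 8.88
tool_pos: [0.5509, -0.0111, 0.0673]
tcp_rot: [-3.046, 0.007, -3.07]
force: [-1.6, 0.1, 1.2]
grip_width: 0.001
grasp_force: 0.0
clock: 9.13
tool_pos: [0.5525, -0.011, 0.0603]
tcp_rot: [-3.046, 0.009, -3.066]
force: [-1.0, 0.4, 0.1]
grip_width: 0.003
grasp_force: 0.0
clock: 10.38
tool_pos: [0.4988, -0.0116, 0.0619]
tcp_rot: [-3.048, 0.011, 2.43]
force: [-0.7, 0.4, 0.1]
grip_width: 0.001
grasp_force: 0.0
tool angle 61.70232751085257 r 0.060711757013618105 yaw-angle 223.4281834994731 [ 0.4988 -0.0116  0.0619] [-0.7  0.4  0.1] 10.3833
[ 0.024  0.351 -0.319  0.955 -0.077  0.738]
```

View pics/t3.png

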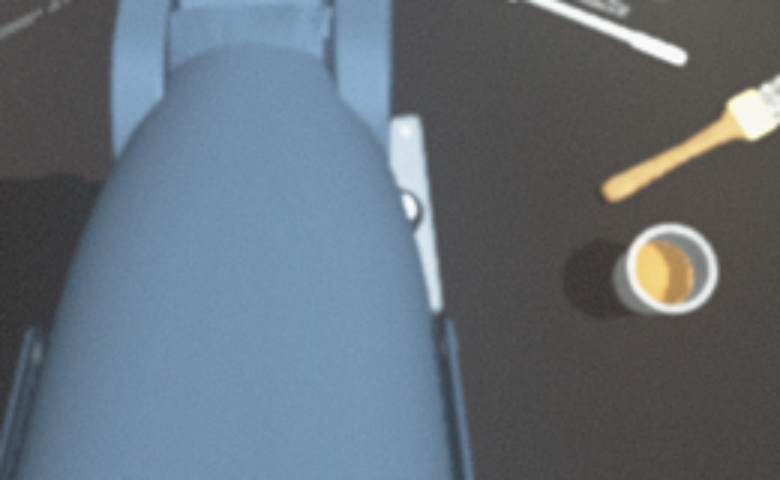

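The arm hides the wheel from above, so from here I'll use the wrist view and forces.

```bash
python3 -m creep '[{"dp":[-0.04,0.02,0],"spin":-0.07},{"dp":[-0.07,0.04,0],"spin":-0.14},{"dp":[-0.11,0.06,0],"spin":-0.21},{"dp":[-0.14,0.08,0],"spin":-0.27},{"dp":[-0.17,0.10,0],"spin":-0.34},{"dp":[-0.21,0.13,0],"spin":-0.41},{"dp":[-0.24,0.16,0],"spin":-0.48},{"dp":[-0.26,0.19,0],"spin":-0.55},{"dp":[-0.29,0.22,0],"spin":-0.62},{"dp":[-0.32,0.25,0],"spin":-0.69},{"dp":[-0.34,0.28,0],"spin":-0.75},{"dp":[-0.36,0.32,0],"spin":-0.82}]'
python3 - <<'E'
from h import *
where();c=wrist();cv2.imwrite("pics/w3.png",c["img"]);A=pts(c);z=A[...,2];m=(z>.06)&(z<.095)&(np.hypot(A[...,0]-C[0],A[...,1]-C[1])<.07)
m[250:]=0
q=A[m];print(m.sum(),q.mean(0));t=A[m&(z>.08)];print(t.mean(0),t.min(0),t.max(0))
E
```

```text
clock: 11.43
tool_pos: [0.4701, 0.0139, 0.0616]
tcp_rot: [-3.048, 0.009, 1.788]
force: [-1.1, 0.0, -0.1]
grip_width: -0.001
grasp_force: 0.0
tool angle 24.68463784504479 r 0.06023152095096777 yaw-angle 186.61775034293262 [0.4701 0.0139 0.0616] [-1.1  0.  -0.1] 11.4333
1772 [0.46693682 0.03193924 0.07835068]
[0.46583581 0.03445383 0.08442303] [0.45734354 0.01784902 0.08001752] [0.47606895 0.04384055 0.08906917]
```

View pics/w3.png

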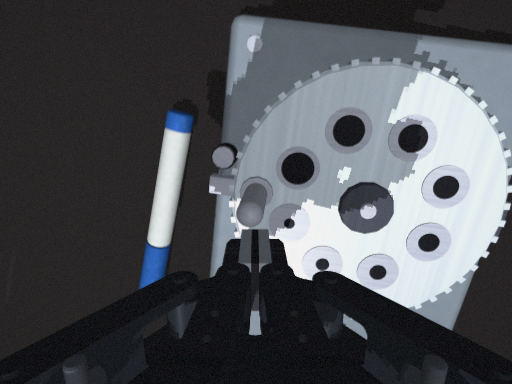

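The wrist view shows the peg at (255,195) just ahead of the fingers at (255,240), with its tab at (218,183) beside the stop post at (223,157). So the wheel is in the stop's notch. I'll creep up to contact.

```bash
python3 -m creep '[{"dp":[-0.02,0.03,0],"spin":-0.07},{"dp":[-0.04,0.06,0],"spin":-0.13},{"dp":[-0.05,0.08,0],"spin":-0.2},{"dp":[-0.05,0.09,0],"spin":-0.2},{"dp":[-0.05,0.09,0],"spin":-0.2}]'
python3 -m creep '[{"dp":[0,0.0125,0],"spin":0},{"dp":[0,0.025,0],"spin":0},{"dp":[0,0.025,0],"spin":0}]'
python3 -m creep '[{"dp":[0,0.0125,0],"spin":0},{"dp":[0,0.0125,0],"spin":0}]'
```

```text
clock: 11.9
tool_pos: [0.4658, 0.0211, 0.061]
tcp_rot: [-3.047, 0.009, 1.635]
force: [0.2, 0.6, -0.9]
grip_width: 0.001
grasp_force: 0.0
clock: 12.15
tool_pos: [0.4653, 0.0231, 0.0605]
tcp_rot: [-3.046, 0.009, 1.634]
force: [0.5, -1.1, 0.5]
grip_width: -0.002
grasp_force: 0.3
clock: 12.32
tool_pos: [0.4652, 0.0237, 0.0604]
tcp_rot: [-3.046, 0.01, 1.633]
force: [0.8, -4.2, 2.3]
grip_width: 0.002
grasp_force: 2.0
```

Contact. I'll continue in half-millimetre steps.

```bash
python3 -m creep '[{"dp":[0,0.006,0],"spin":0},{"dp":[0,0.006,0],"spin":0}]'
python3 -m creep '[{"dp":[0,0.006,0],"spin":0},{"dp":[0,0.006,0],"spin":0}]'
```

```text
clock: 12.48
tool_pos: [0.4652, 0.0238, 0.0605]
tcp_rot: [-3.046, 0.011, 1.633]
force: [0.1, -6.2, 2.7]
grip_width: 0.003
grasp_force: 3.4
clock: 12.65
tool_pos: [0.4652, 0.0238, 0.0604]
tcp_rot: [-3.046, 0.012, 1.633]
force: [0.2, -10.2, 2.4]
grip_width: -0.001
grasp_force: 4.6
```

```bash
python3 -m creep '[{"dp":[0,0.004,0],"spin":0},{"dp":[0,0.004,0],"spin":0},{"dp":[0,0.004,0],"spin":0},{"dp":[0,0.004,0],"spin":0},{"dp":[0,0.004,0],"spin":0},{"dp":[0,0.004,0],"spin":0},{"dp":[0,0.004,0],"spin":0}]'
```

```text
clock: 13.23
tool_pos: [0.4652, 0.0239, 0.0605]
tcp_rot: [-3.046, 0.012, 1.632]
force: [0.4, -10.4, 2.5]
grip_width: -0.001
grasp_force: 5.3
```

Run:
```python
from h import *
where()
print(tcp(0,-30)); 
rows(0,-24,34,-17,14)
```

```text
tool angle 14.161732661268275 r 0.060410416840910135 yaw-angle 177.73301867199007 [0.4652 0.0239 0.0605] [  0.4 -10.4   2.5] 13.2333
[0.46126523 0.06848516]
{"dp":[-0.01,-0.04,0],"spin":0.05},{"dp":[-0.01,-0.08,0],"spin":0.11},{"dp":[-0.02,-0.12,0],"spin":0.16},{"dp":[-0.02,-0.15,0],"spin":0.22},{"dp":[-0.02,-0.19,0],"spin":0.27},{"dp":[-0.02,-0.23,0],"spin":0.32},{"dp":[-0.02,-0.27,0],"spin":0.38},{"dp":[-0.01,-0.31,0],"spin":0.43},{"dp":[-0.00,-0.35,0],"spin":0.49},{"dp":[0.01,-0.38,0],"spin":0.54},{"dp":[0.02,-0.42,0],"spin":0.59},{"dp":[0.03,-0.46,0],"spin":0.65},{"dp":[0.04,-0.49,0],"spin":0.70},{"dp":[0.06,-0.53,0],"spin":0.76},
```

```bash
python3 -m creep '[{"dp":[0,0.005,0],"spin":0},{"dp":[0,0.005,0],"spin":0},{"dp":[0,0.005,0],"spin":0},{"dp":[0,0.005,0],"spin":0},{"dp":[0,0.005,0],"spin":0}]'
python3 -m creep '[{"dp":[0,-0.03,0],"spin":0},{"dp":[0,-0.08,0],"spin":0},{"dp":[0,-0.13,0],"spin":0},{"dp":[0,-0.13,0.3],"spin":0},{"dp":[0,-0.13,0.55],"spin":0},{"dp":[0,-0.13,0.6],"spin":0},{"dp":[0,-0.13,0.6],"spin":0},{"dp":[-0.03,0.15,0.6],"spin":0.05},{"dp":[-0.05,0.4,0.6],"spin":0.05},{"dp":[-0.05,0.55,0.6],"spin":0.05},{"dp":[-0.05,0.55,0.6],"spin":0.05},{"dp":[-0.05,0.55,0.6],"spin":0.05}]'
python3 -m creep '[{"dp":[0,0,-0.3],"spin":0},{"dp":[0,0,-0.6],"spin":0},{"dp":[0,0,-0.6],"spin":0},{"dp":[0,0,-0.6],"spin":0}]'
python3 - <<'E'
from h import *
where();print(tcp(0,-17),tcp(0,-24))
E
```

```text
clock: 13.65
tool_pos: [0.4652, 0.0239, 0.0605]
tcp_rot: [-3.046, 0.013, 1.632]
force: [-0.0, -13.2, 1.7]
grip_width: 0.003
grasp_force: 6.3
clock: 14.65
tool_pos: [0.4607, 0.0701, 0.1076]
tcp_rot: [-3.045, 0.009, 1.674]
force: [-0.3, -0.3, 0.2]
grip_width: -0.004
grasp_force: 0.0
clock: 14.98
tool_pos: [0.46, 0.069, 0.0597]
tcp_rot: [-3.043, 0.009, 1.672]
force: [-0.3, 0.2, 0.7]
grip_width: 0.004
grasp_force: 0.0
tool angle 332.63381319143195 r 0.06668100389160661 yaw-angle 179.9775778970818 [0.46   0.069  0.0597] [-0.3  0.2  0.7] 14.9833
[0.46257896 0.05555171] [0.46187157 0.06251587]
```

13 N at the stop was held and then released. Next is the first click counterclockwise.

Run:
```python
from h import *
rows(0,-30,27,-17,13)
rows(27,-17,45,-24,7);rows(45,-24,72,-17,12);rows(72,-17,90,-24,7);rows(90,-24,117,-17,12)
```

```text
{"dp":[-0.01,-0.04,0],"spin":0.05},{"dp":[-0.02,-0.08,0],"spin":0.09},{"dp":[-0.02,-0.12,0],"spin":0.14},{"dp":[-0.02,-0.16,0],"spin":0.18},{"dp":[-0.02,-0.20,0],"spin":0.23},{"dp":[-0.02,-0.24,0],"spin":0.28},{"dp":[-0.02,-0.28,0],"spin":0.32},{"dp":[-0.02,-0.32,0],"spin":0.37},{"dp":[-0.01,-0.36,0],"spin":0.42},{"dp":[-0.00,-0.40,0],"spin":0.46},{"dp":[0.01,-0.44,0],"spin":0.51},{"dp":[0.02,-0.48,0],"spin":0.55},{"dp":[0.03,-0.51,0],"spin":0.60},
{"dp":[0.00,-0.02,0],"spin":0.06},{"dp":[0.01,-0.04,0],"spin":0.11},{"dp":[0.01,-0.07,0],"spin":0.17},{"dp":[0.02,-0.09,0],"spin":0.23},{"dp":[0.02,-0.11,0],"spin":0.29},{"dp":[0.03,-0.14,0],"spin":0.34},{"dp":[0.03,-0.16,0],"spin":0.40},
{"dp":[0.02,-0.03,0],"spin":0.05},{"dp":[0.04,-0.06,0],"spin":0.10},{"dp":[0.07,-0.09,0],"spin":0.15},{"dp":[0.09,-0.12,0],"spin":0.20},{"dp":[0.12,-0.14,0],"spin":0.25},{"dp":[0.15,-0.17,0],"spin":0.30},{"dp":[0.17,-0.19,0],"spin":0.35},{"dp":[0.20,-0.22,0],"spin":0.40},{"dp":[0.23,-0.24,0],"spin":0.45},{"dp":[0.26,-0.26,0],"spin":0.50},{"dp":[0.30,-0.27,0],"spin":0.55},{"dp":[0.33,-0.29,0],"spin":0.60},
{"dp":[0.02,-0.01,0],"spin":0.06},{"dp":[0.04,-0.03,0],"spin":0.11},{"dp":[0.05,-0.04,0],"spin":0.17},{"dp":[0.07,-0.05,0],"spin":0.23},{"dp":[0.09,-0.06,0],"spin":0.29},{"dp":[0.11,-0.08,0],"spin":0.34},{"dp":[0.14,-0.09,0],"spin":0.40},
{"dp":[0.04,-0.01,0],"spin":0.05},{"dp":[0.07,-0.01,0],"spin":0.10},{"dp":[0.11,-0.02,0],"spin":0.15},{"dp":[0.15,-0.02,0],"spin":0.20},{"dp":[0.19,-0.02,0],"spin":0.25},{"dp":[0.22,-0.02,0],"spin":0.30},{"dp":[0.26,-0.01,0],"spin":0.35},{"dp":[0.30,-0.01,0],"spin":0.40},{"dp":[0.33,-0.00,0],"spin":0.45},{"dp":[0.37,0.01,0],"spin":0.50},{"dp":[0.40,0.02,0],"spin":0.55},{"dp":[0.44,0.03,0],"spin":0.60},
```

```bash
python3 -m creep '[{"dp":[-0.01,-0.04,0],"spin":0.05},{"dp":[-0.02,-0.08,0],"spin":0.09},{"dp":[-0.02,-0.12,0],"spin":0.14},{"dp":[-0.02,-0.16,0],"spin":0.18},{"dp":[-0.02,-0.20,0],"spin":0.23},{"dp":[-0.02,-0.24,0],"spin":0.28},{"dp":[-0.02,-0.28,0],"spin":0.32},{"dp":[-0.02,-0.32,0],"spin":0.37},{"dp":[-0.01,-0.36,0],"spin":0.42}]'
python3 -m creep '[{"dp":[0.01,-0.04,0],"spin":0.04},{"dp":[0.02,-0.08,0],"spin":0.09},{"dp":[0.03,-0.12,0],"spin":0.13},{"dp":[0.04,-0.15,0],"spin":0.18},{"dp":[0.04,-0.15,0],"spin":0.18},{"dp":[0.04,-0.15,0],"spin":0.18},{"dp":[0.04,-0.15,0],"spin":0.18},{"dp":[0.04,-0.15,0],"spin":0.18},{"dp":[0.04,-0.15,0],"spin":0.18},{"dp":[0.04,-0.15,0],"spin":0.18},{"dp":[0.04,-0.15,0],"spin":0.18},{"dp":[0.04,-0.15,0],"spin":0.18},{"dp":[0.04,-0.15,0],"spin":0.18},{"dp":[0.04,-0.15,0],"spin":0.18}]'
python3 - <<'E'
from h import *
where();c=wrist();cv2.imwrite("pics/w4.png",c["img"])
E
```

```text
clock: 15.73
tool_pos: [0.4603, 0.0411, 0.0617]
tcp_rot: [-3.047, 0.008, 2.004]
force: [-2.7, 2.7, 2.0]
grip_width: 0.002
grasp_force: 2.4
clock: 16.9
tool_pos: [0.4635, 0.029, 0.0603]
tcp_rot: [-3.046, 0.009, 2.144]
force: [0.2, -0.7, 0.4]
grip_width: -0.001
grasp_force: 0.0
tool angle 9.009692783775336 r 0.06055618416601285 yaw-angle 207.0142303909999 [0.4635 0.029  0.0603] [ 0.2 -0.7  0.4] 16.9
```

View pics/w4.png

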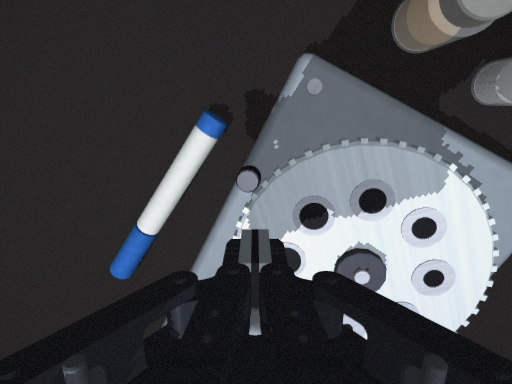

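The peg's tab has left the stop post (248,180), nothing stands in front of the fingers, and the force is zero, so the wheel has snapped on to notch 1. Now the second click.

```bash
python3 -m creep '[{"dp":[0.00,-0.02,0],"spin":0.06},{"dp":[0.01,-0.04,0],"spin":0.11},{"dp":[0.01,-0.07,0],"spin":0.17},{"dp":[0.02,-0.09,0],"spin":0.23},{"dp":[0.02,-0.11,0],"spin":0.29},{"dp":[0.03,-0.14,0],"spin":0.34},{"dp":[0.03,-0.16,0],"spin":0.40},{"dp":[0.03,-0.16,0],"spin":0.40}]'
python3 -m creep '[{"dp":[0.02,-0.03,0],"spin":0.05},{"dp":[0.04,-0.06,0],"spin":0.10},{"dp":[0.07,-0.09,0],"spin":0.15},{"dp":[0.09,-0.12,0],"spin":0.20},{"dp":[0.12,-0.14,0],"spin":0.25},{"dp":[0.15,-0.17,0],"spin":0.30},{"dp":[0.17,-0.19,0],"spin":0.35}]'
```

```text
clock: 17.62
tool_pos: [0.4658, 0.016, 0.0603]
tcp_rot: [-3.046, 0.009, 2.46]
force: [-0.8, -0.0, 0.0]
grip_width: -0.001
grasp_force: 0.0
clock: 18.2
tool_pos: [0.4784, 0.001, 0.0601]
tcp_rot: [-3.045, 0.007, 2.733]
force: [-4.6, 0.8, 3.2]
grip_width: -0.001
grasp_force: 2.1
```

```bash
python3 -m creep '[{"dp":[0.03,-0.03,0],"spin":0.05},{"dp":[0.06,-0.05,0],"spin":0.10},{"dp":[0.09,-0.07,0],"spin":0.15},{"dp":[0.13,-0.08,0],"spin":0.20},{"dp":[0.16,-0.10,0],"spin":0.25},{"dp":[0.16,-0.10,0],"spin":0.25},{"dp":[0.16,-0.10,0],"spin":0.25},{"dp":[0.16,-0.10,0],"spin":0.25},{"dp":[0.16,-0.10,0],"spin":0.25},{"dp":[0.16,-0.10,0],"spin":0.25},{"dp":[0.16,-0.10,0],"spin":0.25},{"dp":[0.16,-0.10,0],"spin":0.25},{"dp":[0.16,-0.10,0],"spin":0.25},{"dp":[0.16,-0.10,0],"spin":0.25},{"dp":[0.16,-0.10,0],"spin":0.25}]'
python3 - <<'E'
from h import *
where();print(tcp(72,-17));c=wrist();cv2.imwrite("pics/w5.png",c["img"]);A=pts(c);z=A[...,2];print(ctrl.sense()["joint_pos"].round(2))
c=viewer.camera("side");A=pts(c);cv2.imwrite("pics/s5.png",cv2.resize(c["img"][120:280,160:360],(750,600)))
E
```

```text
clock: 19.45
tool_pos: [0.4922, -0.007, 0.0603]
tcp_rot: [-3.046, 0.009, 2.929]
force: [0.5, -0.3, -0.6]
grip_width: 0.002
grasp_force: 0.0
tool angle 54.182758860681815 r 0.059470043449511435 yaw-angle 252.00916454282418 [ 0.4922 -0.007   0.0603] [ 0.5 -0.3 -0.6] 19.45
[ 0.49312709 -0.0085976 ]
[ 0.04  0.32 -0.38  0.89 -0.09  0.26]
```

View pics/s5.png

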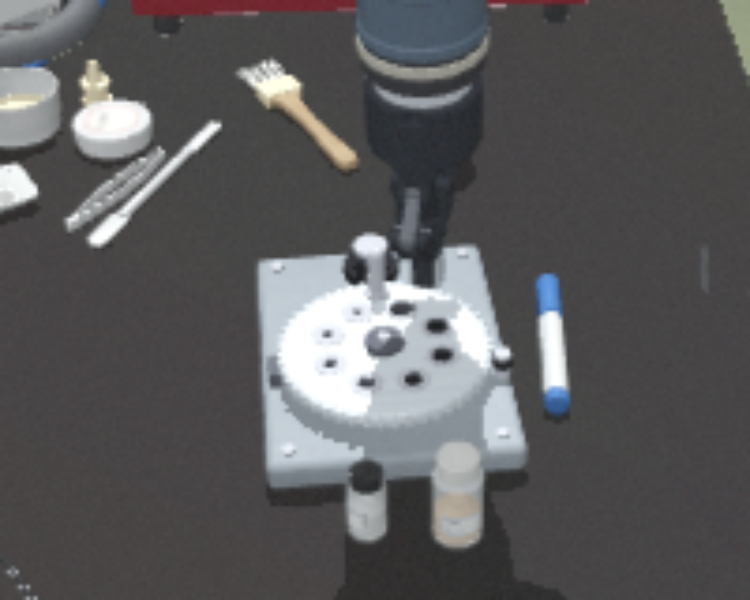

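The side view shows the peg standing free at (372,265), on the lock's side of the hub (385,342), with a gap to the finger at (425,265). That is notch 2, and the vials and marker are in place. Now the third click.

```bash
python3 -m creep '[{"dp":[0.02,-0.01,0],"spin":0.06},{"dp":[0.04,-0.03,0],"spin":0.11},{"dp":[0.05,-0.04,0],"spin":0.17},{"dp":[0.07,-0.05,0],"spin":0.23},{"dp":[0.09,-0.06,0],"spin":0.29},{"dp":[0.11,-0.08,0],"spin":0.34},{"dp":[0.14,-0.09,0],"spin":0.40},{"dp":[0.14,-0.09,0],"spin":0.40}]'
python3 -m creep '[{"dp":[0.04,-0.01,0],"spin":0.05},{"dp":[0.07,-0.01,0],"spin":0.10},{"dp":[0.11,-0.02,0],"spin":0.15},{"dp":[0.15,-0.02,0],"spin":0.20},{"dp":[0.19,-0.02,0],"spin":0.25},{"dp":[0.22,-0.02,0],"spin":0.30},{"dp":[0.26,-0.01,0],"spin":0.35}]'
python3 -m creep '[{"dp":[0.04,0,0],"spin":0.05},{"dp":[0.07,0.01,0],"spin":0.10},{"dp":[0.11,0.02,0],"spin":0.15},{"dp":[0.14,0.03,0],"spin":0.20},{"dp":[0.18,0.04,0],"spin":0.25},{"dp":[0.18,0.04,0],"spin":0.25},{"dp":[0.18,0.04,0],"spin":0.25},{"dp":[0.18,0.04,0],"spin":0.25},{"dp":[0.18,0.04,0],"spin":0.25},{"dp":[0.18,0.04,0],"spin":0.25},{"dp":[0.18,0.04,0],"spin":0.25},{"dp":[0.18,0.04,0],"spin":0.25},{"dp":[0.18,0.04,0],"spin":0.25},{"dp":[0.18,0.04,0],"spin":0.25},{"dp":[0.18,0.04,0],"spin":0.25}]'
python3 - <<'E'
from h import *
where()
c=viewer.camera("side");A=pts(c);z=A[...,2];m=(z>.062)&(z<.095)&(np.hypot(A[...,0]-.567,A[...,1]-.01)<.02);print(m.sum(),A[m].mean(0))
cv2.imwrite("pics/s6.png",cv2.resize(c["img"][120:280,160:360],(750,600)))
E
```

```text
clock: 20.22
tool_pos: [0.5037, -0.0143, 0.0604]
tcp_rot: [-3.046, 0.009, -3.038]
force: [-1.2, -0.0, -0.1]
grip_width: -0.001
grasp_force: 0.0
clock: 20.8
tool_pos: [0.5231, -0.0157, 0.0601]
tcp_rot: [-3.045, 0.006, -2.766]
force: [-4.3, -4.1, 1.7]
grip_width: 0.002
grasp_force: 2.4
clock: 22.05
tool_pos: [0.5386, -0.0118, 0.0603]
tcp_rot: [-3.046, 0.009, -2.569]
force: [0.3, 0.1, -0.4]
grip_width: 0.005
grasp_force: 0.0
tool angle 100.6696907140954 r 0.058703818807879796 yaw-angle 297.0082119270885 [ 0.5386 -0.0118  0.0603] [ 0.3  0.1 -0.4] 22.05
37 [0.56551304 0.01214506 0.07492016]
```

View pics/s6.png

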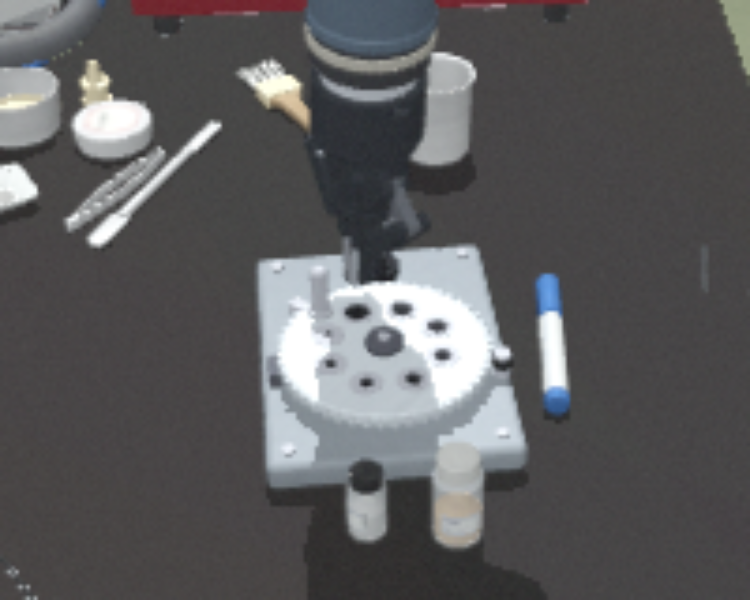

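The peg is free at (320,290), 0.5655/0.0121 by the side camera, the same reading as at the start in notch 3. The finger is clear of it. Next I'll go to the lock button, aiming the tilted tool's lower finger at its centre.

```bash
python3 -m creep '[{"dp":[0,-0.05,0.15],"spin":0},{"dp":[0,-0.3,0.15],"spin":0},{"dp":[0,-0.6,0.15],"spin":0},{"dp":[0,-0.8,0.15],"spin":0},{"dp":[0,-0.8,0.15],"spin":0},{"dp":[0,-0.8,0.15],"spin":0}]'
python3 -m creep '[{"dp":[0,0,-0.08],"spin":0},{"dp":[0,0,-0.16],"spin":0},{"dp":[0,0,-0.22],"spin":0},{"dp":[0,0,-0.22],"spin":0},{"dp":[0,0,-0.22],"spin":0}]'
python3 -m creep '[{"dp":[0,0,-0.0125],"spin":0},{"dp":[0,0,-0.025],"spin":0},{"dp":[0,0,-0.0375],"spin":0},{"dp":[0,0,-0.05],"spin":0},{"dp":[0,0,-0.05],"spin":0}]'
```

```text
clock: 22.6
tool_pos: [0.5386, -0.0763, 0.0723]
tcp_rot: [-3.046, 0.009, -2.571]
force: [-0.2, 0.4, -0.5]
grip_width: -0.0
grasp_force: 0.0
clock: 23.02
tool_pos: [0.5382, -0.0753, 0.0541]
tcp_rot: [-3.047, 0.008, -2.568]
force: [-0.2, -0.2, -0.5]
grip_width: -0.001
grasp_force: 0.0
clock: 23.43
tool_pos: [0.5389, -0.0758, 0.0509]
tcp_rot: [-3.046, 0.009, -2.569]
force: [0.0, -0.0, 1.9]
grip_width: 0.003
grasp_force: 0.6
```

```bash
python3 -m creep '[{"dp":[0,0,-0.01],"spin":0},{"dp":[0,0,-0.02],"spin":0},{"dp":[0,0,-0.03],"spin":0},{"dp":[0,0,-0.04],"spin":0},{"dp":[0,0,-0.05],"spin":0},{"dp":[0,0,-0.05],"spin":0}]'
python3 -m creep '[{"dp":[0,0,-0.008],"spin":0},{"dp":[0,0,-0.015],"spin":0},{"dp":[0,0,-0.015],"spin":0}]'
```

```text
clock: 23.93
tool_pos: [0.5388, -0.0758, 0.0466]
tcp_rot: [-3.046, 0.009, -2.569]
force: [0.4, 0.9, 2.8]
grip_width: 0.001
grasp_force: 1.0
clock: 24.18
tool_pos: [0.5388, -0.0758, 0.0455]
tcp_rot: [-3.046, 0.009, -2.569]
force: [0.7, 1.0, 2.8]
grip_width: -0.001
grasp_force: 1.1
```

```bash
python3 -m creep '[{"dp":[0,0,-0.006],"spin":0},{"dp":[0,0,-0.012],"spin":0},{"dp":[0,0,-0.012],"spin":0}]'
python3 -m creep '[{"dp":[0,0,-0.006],"spin":0},{"dp":[0,0,-0.006],"spin":0}]'
python3 -m creep '[{"dp":[0,0,-0.006],"spin":0},{"dp":[0,0,-0.006],"spin":0}]'
```

```text
clock: 24.43
tool_pos: [0.5388, -0.0758, 0.0445]
tcp_rot: [-3.046, 0.009, -2.569]
force: [1.2, 0.8, 2.9]
grip_width: 0.002
grasp_force: 1.2
clock: 24.6
tool_pos: [0.5388, -0.0758, 0.0441]
tcp_rot: [-3.046, 0.009, -2.569]
force: [2.1, 1.5, 2.5]
grip_width: -0.0
grasp_force: 1.3
clock: 24.77
tool_pos: [0.5387, -0.0758, 0.0436]
tcp_rot: [-3.046, 0.009, -2.569]
force: [0.9, 1.7, 2.9]
grip_width: 0.0
grasp_force: 1.4
```

```bash
python3 -m creep '[{"dp":[0,0,-0.006],"spin":0},{"dp":[0,0,-0.006],"spin":0}]'
python3 -m creep '[{"dp":[0,0,-0.006],"spin":0},{"dp":[0,0,-0.006],"spin":0}]'
python3 -m creep '[{"dp":[0,0,-0.004],"spin":0},{"dp":[0,0,-0.004],"spin":0}]'
```

```text
clock: 24.93
tool_pos: [0.5388, -0.0758, 0.0435]
tcp_rot: [-3.046, 0.009, -2.569]
force: [1.0, 2.1, 7.3]
grip_width: 0.004
grasp_force: 3.3
clock: 25.1
tool_pos: [0.5389, -0.0758, 0.0433]
tcp_rot: [-3.045, 0.009, -2.569]
force: [-0.5, 1.8, 11.3]
grip_width: 0.005
grasp_force: 5.4
clock: 25.27
tool_pos: [0.5389, -0.0758, 0.0433]
tcp_rot: [-3.045, 0.01, -2.569]
force: [-1.9, 2.7, 14.0]
grip_width: 0.003
grasp_force: 6.9
```

The button is on its hard end: 14 N and no more travel. I'll hold briefly, lift off, and check.

```bash
python3 -m creep '[{"dp":[0,0,0],"spin":0},{"dp":[0,0,0],"spin":0},{"dp":[0,0,0.1],"spin":0},{"dp":[0,0,0.5],"spin":0},{"dp":[0,0,1],"spin":0},{"dp":[0,0,1],"spin":0}]'
python3 -m creep '[{"dp":[-0.3,-0.3,0.4],"spin":0},{"dp":[-0.6,-0.5,0.6],"spin":0},{"dp":[-0.9,-0.5,0.6],"spin":0},{"dp":[-0.9,-0.5,0.6],"spin":0},{"dp":[-0.9,-0.5,0.6],"spin":0},{"dp":[-0.9,-0.5,0.6],"spin":0},{"dp":[-0.9,-0.5,0.6],"spin":0}]'
python3 - <<'E'
from h import *
where();c=viewer.camera("side");A=pts(c);z=A[...,2];m=np.hypot(A[...,0]-.5325,A[...,1]+.064)<.008
print("lock z",np.median(A[m],0),m.sum());m=(z>.062)&(z<.095)&(np.hypot(A[...,0]-.567,A[...,1]-.01)<.02);print("peg",m.sum(),A[m].mean(0))
E
```

```text
clock: 25.77
tool_pos: [0.5414, -0.0764, 0.1285]
tcp_rot: [-3.041, 0.014, -2.569]
force: [1.4, -0.0, 0.5]
grip_width: -0.002
grasp_force: 0.0
clock: 26.35
tool_pos: [0.4672, -0.1157, 0.1699]
tcp_rot: [-3.046, 0.008, -2.569]
force: [-0.3, 0.1, 0.1]
grip_width: -0.003
grasp_force: 0.0
tool angle 65.31073134914834 r 0.169293243983585 yaw-angle 297.0308418488577 [ 0.4672 -0.1157  0.1699] [-0.3  0.1  0.1] 26.35
lock z [ 0.53325497 -0.06097722  0.04218121] 20
peg 37 [0.56533196 0.01281893 0.07525629]
```

```bash
python3 -c "
from plant import close_job
print(close_job())"
```

```text
the job is handed in; nothing more can be done
None
```

The job is handed in: I turned the wheel to its stop and held it there with about 13 N, clicked it back three notches with a pause after each, pressed the lock button onto its hard end at about 14 N and withdrew; the final camera check agreed (no verdict was returned), and one stray tool swing (joint 6 at its limit) during the clockwise turn showed no contact force and left the vials, beaker and marker in place in the pictures.

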